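# Contact a solar cell with a sprung test probe

## Robot

A 7-joint arm with a two-finger parallel gripper is mounted at the origin on the work surface. World frame = base frame: x ahead of the robot, y to its left, z up, the work surface at z = 0. Lengths are in mm, angles in rad, forces in N, time in s.
With the tool pointing down it reaches from about 400 to 850 mm from the base axis. Payload 4.4 kg.
Tool frame: the origin (TCP) lies midway between the tips of the shut fingers; the grasp point (between the pads) lies 19 mm behind it; z points along the fingers, y is the line along which they close (so a half turn about z gives the same grasp; the last joint's range is limited). The gripper opens to 94 mm and grips with 3 to 60 N. Pads are 16 mm wide; open, the fingers measure 119 mm over their backs; the gripper's body (75 mm by 177 mm) begins 78 mm behind the grasp point.
Start: joints at [1.169, 0.628, 0.038, 1.517, -0.027, 0.996, -0.02], TCP at [214.22, -613.7, 205.478] pointing down, gripper open.
Joint ranges: [-3.06, 3.06], [-0.37, 2.12], [-1.25, 1.32], [0.18, 2.47], [-1.1, 4.24], [0.23, 1.98], [-2.94, 2.94]. Speed limits (rad/s): [2.57, 2.57, 3.14, 3.14, 3.14, 3.14, 3.14].

## Interface

Orientations are given as [roll, pitch, yaw] about the fixed x, y, z axes, in that order (R = Rz(yaw) Ry(pitch) Rx(roll)).
In Python, from workcell import ctrl, imaging gives the robot as it stands. The module is installed in compiled form; this text tells all that it offers.
- The arm moves only by the tool play_rows, never from a script. Its argument "deltas" is a list of rows, each an object with "gripper": the closure, from -1 (fully open) to 1 (shut); "travel": the shift along the tool's x, y, z in units of 30 mm (1.0 is 30 mm), a list of three; "rotation": the turn, a rotation vector about the tool's x, y, z in units of 6 degrees (1.0 is 6 degrees), a list of three. A call has 1 to 12 rows; each row is the pose to reach, as a shift and turn from the pose commanded when the call began, along the tool's axes at that moment; what a row does not reach only later rows make up. A row lasts 1/12 s, in which the tool goes at most 41.7 mm and 7.16 degrees, less where a joint would pass 70% of its speed; a pose out of reach is approached as far as the arm can. A call with a gripper value outside its range is refused whole. The fingers move at their own pace and stop on an object; the grip force is fixed at half the most. Time passes only in rows, so rows that repeat a pose let the fingers close. It gives the time, the measured TCP pose, the force, the opening and the grip force at its end, in the units of the state.
- ctrl.observe(): the state, without advancing time (a new reading comes with each control period).
- imaging.capture(name): name is "scene" or "top"; returns (picture, depth): 384x512x3 uint8, red, green, blue; 384x512 float32, mm along the optical axis (not along the pixel's ray), 0 where there is no reading.
- imaging.get_calibration(name): a dict with "camera_matrix" (3x3 intrinsics, pixels), "k1" (the pictures are not rectified: a ray, as slopes to the right and down, at radius r is drawn at 1 + k1 r^2 times it, then the intrinsics apply), "R" (3x3) and "t" (3): a world point X has camera coordinates R X + t. Camera axes: x right, y down, z forward; pixel columns grow to the right and rows downward; lengths in mm; the calibration is good to about 2 mm. A picture is of the moment at which its call begins. get_calibration takes no time and is no camera call.
- ctrl.job_done(): hands the job in; it is judged then, once.
The state is a dict: "t": time; "qpos": joint angles; "joint_vel": joint speeds; "joint_torque": joint torques, N m; "tcp_pos": TCP position; "orientation": TCP orientation; "contact_force": force on the tool from outside, world axes, zero at the start; "wrist_torque": the same for the moment, N m; "gripper_width": opening from 0.0 (shut) to 1.0 (fully open); "grip_force": force on a finger pad.
Only numpy, scipy, OpenCV 4.12 (cv2) and the standard library are available. Lean on these libraries where they do the work, as an engineer would, in place of code of your own. Each camera call takes 0.05 s, during which the arm holds its last target. There are 200 camera calls.

## Task

Swing the lamp dimmer's lever until its white pointer lies at the green mark and let go of it, then take the red-handled test probe out of its stand and press its sprung tip lightly on the round gold pad of the solar cell in the orange holder, with the probe square to the sloping face of the cell and the tip about half pressed in. The program finishes while the gripper is still holding the probe there, with the lever still at the mark; never press hard on the cell (stay well under 15 N) and leave the other things on the bench where they are.

Things in the scene. Friction and masses are not known exactly. Their poses are not given: they have to be found in the camera images.
- dimmer: Lamp dimmer, a fixed grey box with a black top, 150 (x) x 160 (y) x 42 mm high; origin at the centre of its underside, z up; the lever's pivot stands 40 mm along its +x from the centre. On the top, on an arc of 102 mm radius about the pivot, lie four coloured dots, 13 mm across: red (lever value 0), yellow (0.525), green (1.05), white (1.6).
- dimmer_lever (a joint): Angle of the dimmer lever in rad, 0 to 1.6, seen from above growing counterclockwise. At value q the lever points from the pivot in the direction (pi - 0.8 + q) rad counterclockwise from the dimmer's +x. It turns level about a vertical axis with light friction (below 1.5 N at the post) and stays where it is left. The green mark is at 1.05.
- pivot (a point): Point on the lever's vertical turning axis, 50 mm above the bench; fixed to the dimmer.
- lever_post (a point): Centre of the top of the lever's upright red grip post: round, 14 mm diameter, standing 48 mm clear above the lever's flat aluminium arm, its top 102 mm above the bench, 70 mm from the pivot axis. Can be pinched from above; the white pointer reaches 23 mm further out.
- green_mark (a point): Centre of the green dot on the dimmer's top, 43 mm above the bench.
- stand: Fixed black probe stand, block 70 x 70 x 60 mm high; origin at the centre of its underside. A blind hole of 18 mm, 56 mm deep, in the middle of its top holds the probe upright.
- probe: Loose test probe, 0.12 kg, 124 mm long. Origin at the end of the tip when fully out, z from tip to handle. Brass barrel 14 mm diameter, z 14 to 52 mm; black collar 34 mm diameter, z 52 to 58 (rests on the stand's top); square red handle 20 x 20 mm, z 58 to 120, flat sides across x and y: take it from above at about z 90 mm and draw it 60 mm or more straight up.
- probe_plunger (a joint): How far the probe's sprung tip is pressed in, m: 0 fully out, 0.010 fully in. The spring needs about 0.35 N to start and grows by 0.35 N per mm (half in: 2.1 N; fully in: 3.9 N).
- probe_tip (a point): End of the probe's sprung steel tip, a round end of 5.6 mm diameter; moves with the plunger.
- cell_plate: Fixed dark steel plate 140 (x) x 290 (y) x 8 mm on which both cell holders stand; origin at the centre of its underside.
- orange_cell: Cell to be contacted: dark blue square solar cell in a fixed orange holder, frame 80 x 80 mm. Origin at the centre of the face, 50 mm above the bench; z is the outward normal of the face, which slopes 0.35 rad (20 degrees) from level, lower edge at -x on the robot's side; y is level. On it: a round gold pad 16 mm across (the spot), a square silver pad 13 mm.
- orange_pad (a point): Centre of the round gold pad on the orange cell's face, at x -12, y +12 mm in the cell's frame.
- white_cell: Bystander: a like cell in a fixed white holder, same form and pads; may stand on either side of the orange one. Not to be probed.
- wood_block: Bystander: loose pale wooden block 70 x 110 x 22 mm; origin at the centre of its underside.
- jar: Bystander: loose small amber jar with a white cap, 56 mm diameter, 70 mm high; origin at the centre of its underside.
- screwdriver: Bystander: loose screwdriver lying on the bench beyond the dimmer, along its own x, handle to -x.
- filter_ring: Bystander: loose black filter ring lying flat, 60 mm outside diameter, 12 mm high; origin at the centre of its underside.
- optic_post: Bystander: loose steel optics post, foot 48 mm diameter, rod 13 mm, 75 mm high; origin at the centre of its underside.
There are look-alikes about, which are no part of the job. Leave any purple look-alike of the stand alone.

How it is judged (in metres and radians):
On the way, in this order (a step that is already met when the one before it is completed fails the run):
1. the dimmer lever stands at the green mark, let go, with the probe still in its stand (value of joint dimmer_lever between 0.93 and 1.17 rad and contact force between the fingers and dimmer_lever below 0.1 N and distance of probe from where it was at the start of the episode below 0.02 m), for 0.2 s.
2. the gripper has drawn the probe out of its stand (contact force between the fingers and probe above 1 N and z of probe_tip in the frame of stand above 0.062 m), for 0.1 s.
At the end, for the whole second after the job is handed in: Probe held in the fingers, off the stand, still; tip within 7 mm of the orange cell's gold pad centre, within 9 deg of square to the face, pressed in 1.5 to 8.8 mm with 0.5 to 6 N; lever within 0.12 rad of the green mark (1.05); loose bystanders moved under 30 mm (value of joint dimmer_lever between 0.93 and 1.17 rad and contact force between the fingers and probe above 1 N and contact force between probe and stand below 0.05 N and distance between probe_tip and orange_pad below 0.007 m and angle between the z axis of probe and the z axis of orange_cell, either way round below 0.16 rad and value of joint probe_plunger between 0.0015 and 0.0088 m and contact force between probe and orange_cell between 0.5 and 6 N and linear speed of probe below 0.02 m/s and distance of each of wood_block, jar, screwdriver, filter_ring, optic_post from where it was at the start of the episode below 0.03 m); the arm keeps its last pose, push and grip.
It fails at once if the orange cell is pressed with more than 15 N (contact force between anything else and orange_cell above 15 N).
It fails at once if the probe presses on the white cell (contact force between probe and white_cell above 1 N).
It fails at once if a loose bystander is pushed more than 40 mm or knocked over (distance of any of wood_block, jar, screwdriver, filter_ring, optic_post from where it was at the start of the episode above 0.04 m or angle between any of jar, optic_post, wood_block, filter_ring's own z axis and vertical above 0.6 rad).
It also fails if it takes over 51 s, if anything falls off the work surface, if the arm or the gripper's body presses on something with over 40 N, if the wrist force passes 120 N, or if a joint passes its speed limit or range.

## Working session

There is one attempt and no reset: what is moved stays moved. The work goes in short steps, Python scripts to look and compute and a tool call to move; the robot and the scene stay as the last step left them, time stands still between calls to the robot, and variables do not carry over. Pictures are saved under pics/ and viewed, at most 10 in all, crops included, and the job is handed in when it is done.

Besides the shell and the picture viewer there is one more tool, called as name(argument=value, ...) on one line, values as JSON. play_rows: Moves the arm, as the interface text tells. Its arguments: {"type":"object","properties":{"deltas":{"type":"array"}},"required":["deltas"]}

```bash
mkdir -p pics; cat > h.py <<'E'
import numpy as np, cv2
from scipy.spatial.transform import Rotation as Ro
from workcell import ctrl, imaging
def cap(name,fn=None):
    p,d=imaging.capture(name); np.savez(f'{name}.npz',p=p,d=d)
    if fn: cv2.imwrite('pics/'+fn,p[:,:,::-1])
    return p,d
def cloud(name,d):
    c=imaging.get_calibration(name);K=np.array(c['camera_matrix']);k=np.array([c['k1'],0,0,0.])
    v,u=np.mgrid[:d.shape[0],:d.shape[1]]
    r=cv2.undistortPoints(np.stack([u,v],-1).reshape(-1,1,2).astype(float),K,k).reshape(*d.shape,2)
    X=np.dstack([r,np.ones(d.shape)])*d[...,None]
    return (X-np.array(c['t']))@np.array(c['R'])
E
python3 - <<'E'
from h import *
for n in('scene','top'):
    p,d=cap(n,n+'0.png'); c=imaging.get_calibration(n); print(n,-np.array(c['R']).T@c['t'],np.array(c['R']).round(2).tolist())
print(ctrl.observe())
E
```

```text
scene [ 907.46783497 -558.07703777  778.26019804] [[0.86, 0.51, -0.01], [0.37, -0.63, -0.68], [-0.35, 0.58, -0.73]]
top [ 495.53923706  -10.38713253 1500.90894458] [[0.03, -1.0, 0.0], [-1.0, -0.03, -0.07], [0.07, 0.0, -1.0]]
{'t': 0.1, 'qpos': array([ 1.16917543,  0.62922826,  0.03845648,  1.5182433 , -0.02698649,
        0.99627982, -0.02000812]), 'joint_vel': array([-0.00206816, -0.0009297 ,  0.00051757, -0.00130241, -0.00010682,
        0.00083171, -0.00050475]), 'joint_torque': array([ 3.07178350e-03, -5.50782359e+01,  1.14736576e+00, -1.87115926e+01,
       -5.21969609e-02,  1.91990338e-02,  5.10178234e-05]), 'tcp_pos': array([ 214.03173227, -613.13782954,  204.67062727]), 'orientation': array([-3.13995251e+00,  3.25746114e-05,  3.35811229e-01]), 'contact_force': array([1.19786084, 0.08624406, 0.34580132]), 'wrist_torque': array([0.01554614, 0.00935728, 0.02829585]), 'grip_force': 0.0, 'gripper_width': 1.0042742788629448}
```

View pics/scene0.png

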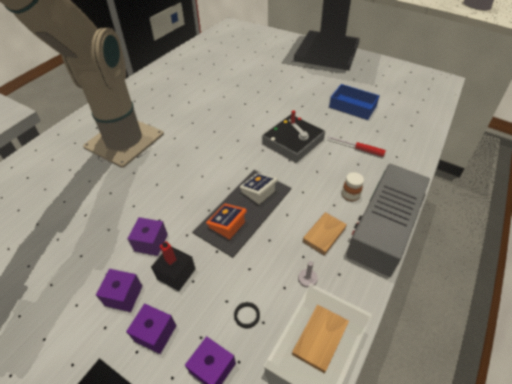

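View pics/top0.png

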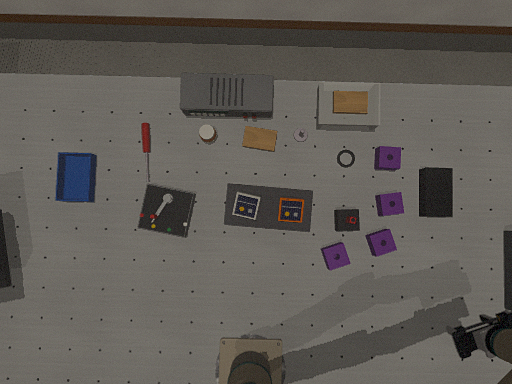

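The top view shows the dimmer at (167,210), lever post near (153,217), white cell (245,206), orange cell (291,210), and the stand with the probe at (347,220). I'll take a closer look and measure from these.

```bash
python3 - <<'E'
from h import *
z=np.load('top.npz');p,d=z['p'],z['d'];P=cloud('top',d);np.save('P.npy',P)
a=cv2.resize(p[175:245,130:205],None,fx=5,fy=5,interpolation=cv2.INTER_CUBIC);b=cv2.resize(p[175:245,225:380],None,fx=5,fy=5,interpolation=cv2.INTER_CUBIC)
o=np.zeros((600,780,3),np.uint8);o=np.vstack([np.hstack([a,np.zeros((350,400,3),np.uint8)]),b[:,:775]])[:,:775]
o=cv2.convertScaleAbs(o,alpha=1.6);o=cv2.resize(o,None,fx=.85,fy=.85)
cv2.imwrite('pics/c1.png',o[:,:,::-1])
hsv=cv2.cvtColor(p,cv2.COLOR_RGB2HSV)
def blobs(nm,lo,hi,box):
    x0,y0,x1,y1=box;m=cv2.inRange(hsv,lo,hi);mm=np.zeros_like(m);mm[y0:y1,x0:x1]=m[y0:y1,x0:x1]
    n,l,s,c=cv2.connectedComponentsWithStats(mm)
    for i in range(1,n):
        if s[i,4]>3: q=P[l==i];print(nm,c[i].round(1),s[i,4],np.median(q,0).round(1),'zmax',q[:,2].max().round(1))
D=(135,180,200,240)
blobs('red',(0,120,80),(8,255,255),D);blobs('yel',(20,100,80),(35,255,255),D);blobs('grn',(45,70,40),(95,255,255),D)
blobs('or',(5,150,120),(18,255,255),(275,190,310,230));blobs('gold',(18,90,90),(35,255,255),(275,190,310,230))
blobs('probe',(0,120,60),(10,255,255),(330,200,365,235))
for nm,box,zr in (('dimmer',(130,175,205,245),(36,46)),('stand',(330,200,365,240),(55,63)),('plate',(215,175,320,240),(5,12))):
    x0,y0,x1,y1=box;Q=P[y0:y1,x0:x1].reshape(-1,3);Q=Q[(Q[:,2]>zr[0])&(Q[:,2]<zr[1])];r=cv2.minAreaRect(Q[:,:2].astype(np.float32));print(nm,r,np.median(Q[:,2]))
E
```

```text
red [141.3 214.9] 12 [497.8 370.8  41.7] zmax 44.5
red [151.5 215.9] 12 [495.5 322.4  98.7] zmax 106.6
yel [152.9 225.6] 17 [463.  331.4  42.4] zmax 48.9
grn [168.5 229.3] 14 [454.3 278.8  40.3] zmax 47.0
or [290.2 208.5] 132 [ 535.7 -116.9   52.4] zmax 70.2
gold [286.6 213.5] 17 [ 516.7 -106.8   45.7] zmax 52.9
probe [350.7 219.6] 37 [ 499.6 -299.2  125.8] zmax 132.7
dimmer ((515.7778930664062, 293.13519287109375), (160.29685974121094, 149.9942626953125), 80.03828430175781) 40.529160193205534
stand ((500.6934814453125, -304.4544677734375), (68.39872741699219, 71.20699310302734), 2.200183153152466) 58.942389590644254
plate ((536.3912963867188, -42.40986633300781), (215.30377197265625, 351.1663818359375), 1.4743353128433228) 7.791478965010499
```

View pics/c1.png

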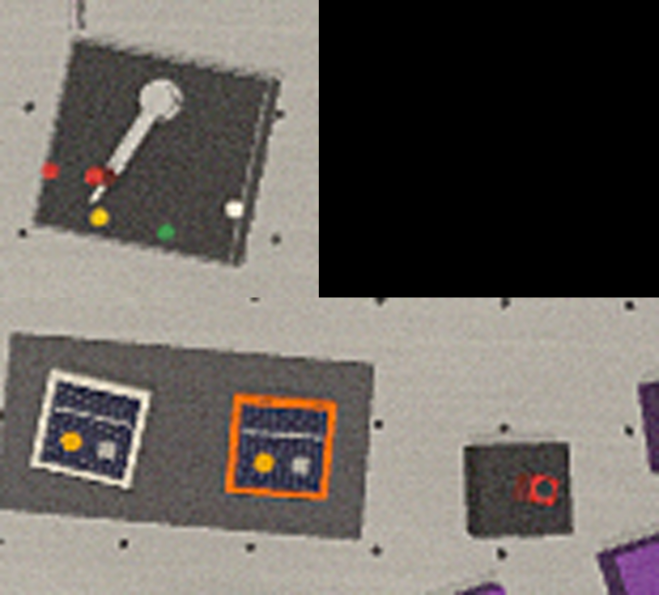

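The crop confirms the lever lies between red and yellow, just short of yellow. The green dot is the 4th from left at (166,231), and the gold pad is on the left of the orange cell at (263,462). The measured dots agree with the dimmer's geometry at a yaw of about -0.174, which puts the pivot near (555,286).

```bash
cat >> h.py <<'E'
def plan(*wps):
    s=ctrl.observe();p0=s['tcp_pos'];R0=Ro.from_euler('xyz',s['orientation'])
    print('now',s['t'],p0.round(1),s['orientation'].round(3),s['gripper_width'])
    for p,rpy in wps:
        print('travel',(R0.inv().apply(np.array(p)-p0)/30).round(3),'rot',(np.degrees((R0.inv()*Ro.from_euler('xyz',rpy)).as_rotvec())/6).round(3))
E
python3 -c "
from h import *
plan(([520,-150,205],[np.pi,0,1.6]),([495,322,180],[np.pi,0,2.91]),([495,322,68],[np.pi,0,2.91]))"
```

```text
now 0.1 [ 214.  -613.1  204.7] [-3.14   0.     0.336] 1.0042742788629448
travel [ 1.4717e+01 -1.1215e+01  7.0000e-03] rot [-1.4000e-02 -1.0000e-02 -1.2072e+01]
travel [ 19.115 -26.342   0.865] rot [-6.0000e-03 -2.0000e-02 -2.4582e+01]
travel [ 19.115 -26.336   4.598] rot [-6.0000e-03 -2.0000e-02 -2.4582e+01]
```

play_rows(deltas=[{"gripper":-1,"travel":[14.7,-11.2,0],"rotation":[0,0,-12]},{"gripper":-1,"travel":[14.7,-11.2,0],"rotation":[0,0,-12]},{"gripper":-1,"travel":[14.7,-11.2,0],"rotation":[0,0,-12]},{"gripper":-1,"travel":[14.7,-11.2,0],"rotation":[0,0,-12]},{"gripper":-1,"travel":[14.7,-11.2,0],"rotation":[0,0,-12]},{"gripper":-1,"travel":[14.7,-11.2,0],"rotation":[0,0,-12]},{"gripper":-1,"travel":[14.7,-11.2,0],"rotation":[0,0,-12]},{"gripper":-1,"travel":[14.7,-11.2,0],"rotation":[0,0,-12]},{"gripper":-1,"travel":[14.7,-11.2,0],"rotation":[0,0,-12]},{"gripper":-1,"travel":[14.7,-11.2,0],"rotation":[0,0,-12]},{"gripper":-1,"travel":[14.7,-11.2,0],"rotation":[0,0,-12]},{"gripper":-1,"travel":[14.7,-11.2,0],"rotation":[0,0,-12]}])

```text
t: 1.1
tcp_pos: [490.3, -194.8, 205.3]
orientation: [-3.141, -0.0, 1.593]
contact_force: [0.6, 0.3, -0.3]
gripper_width: 1.0
grip_force: 0.0
```

```bash
python3 -c "
from h import *
plan(([495,322,160],[np.pi,0,2.91]),([495,322,68],[np.pi,0,2.91]))"
```

```text
now 1.1 [ 490.3 -194.8  205.3] [-3.141 -0.     1.593] 0.9995792011341186
travel [17.22   0.533  1.515] rot [-2.000e-03 -5.000e-03 -1.258e+01]
travel [17.219  0.535  4.581] rot [-2.000e-03 -5.000e-03 -1.258e+01]
```

play_rows(deltas=[{"gripper":-1,"travel":[17.2,0.5,1.0],"rotation":[0,0,-12.6]},{"gripper":-1,"travel":[17.2,0.5,1.0],"rotation":[0,0,-12.6]},{"gripper":-1,"travel":[17.2,0.5,1.0],"rotation":[0,0,-12.6]},{"gripper":-1,"travel":[17.2,0.5,1.0],"rotation":[0,0,-12.6]},{"gripper":-1,"travel":[17.2,0.5,1.0],"rotation":[0,0,-12.6]},{"gripper":-1,"travel":[17.2,0.5,1.0],"rotation":[0,0,-12.6]},{"gripper":-1,"travel":[17.2,0.5,1.0],"rotation":[0,0,-12.6]},{"gripper":-1,"travel":[17.2,0.5,1.0],"rotation":[0,0,-12.6]},{"gripper":-1,"travel":[17.2,0.5,1.0],"rotation":[0,0,-12.6]},{"gripper":-1,"travel":[17.2,0.5,1.0],"rotation":[0,0,-12.6]},{"gripper":-1,"travel":[17.2,0.5,1.0],"rotation":[0,0,-12.6]},{"gripper":-1,"travel":[17.2,0.5,1.0],"rotation":[0,0,-12.6]}])

```text
t: 2.1
tcp_pos: [493.2, 304.1, 175.9]
orientation: [-3.141, -0.001, 2.915]
contact_force: [0.7, 0.7, 0.5]
gripper_width: 0.998
grip_force: 0.0
```

```bash
python3 -c "
from h import *
plan(([495,322,160],[np.pi,0,2.91]),([495,322,68],[np.pi,0,2.91]))"
```

```text
now 2.1 [493.2 304.1 175.9] [-3.141e+00 -1.000e-03  2.915e+00] 0.9980942839534792
travel [0.076 0.597 0.529] rot [-0.007 -0.006  0.043]
travel [0.074 0.599 3.595] rot [-0.007 -0.006  0.043]
```

play_rows(deltas=[{"gripper":-1,"travel":[0.07,0.5,0.5],"rotation":[0,0,0]},{"gripper":-1,"travel":[0.07,0.5,0.5],"rotation":[0,0,0]},{"gripper":-1,"travel":[0.07,0.5,3.6],"rotation":[0,0,0]},{"gripper":-1,"travel":[0.07,0.5,3.6],"rotation":[0,0,0]},{"gripper":-1,"travel":[0.07,0.5,3.6],"rotation":[0,0,0]},{"gripper":-1,"travel":[0.07,0.5,3.6],"rotation":[0,0,0]},{"gripper":0,"travel":[0.07,0.5,3.6],"rotation":[0,0,0]},{"gripper":0,"travel":[0.07,0.5,3.6],"rotation":[0,0,0]},{"gripper":0,"travel":[0.07,0.5,3.6],"rotation":[0,0,0]},{"gripper":0,"travel":[0.07,0.5,3.6],"rotation":[0,0,0]}])

```text
t: 2.93
tcp_pos: [496.1, 318.3, 70.4]
orientation: [3.139, 0.002, 2.911]
contact_force: [-0.1, -0.4, -0.3]
gripper_width: 0.752
grip_force: 0.0
```

```bash
python3 - <<'E'
from h import *
for q in (.43,.74,1.05):
  a=np.pi-.8-.174+q; print((np.array([555.3,286.3])+70*np.array([np.cos(a),np.sin(a)])).round(1))
plan()
p,d=cap('scene')
P=cloud('scene',d);m=(abs(P[...,0]-500)<90)&(abs(P[...,1]-300)<110)&(P[...,2]>20)
v,u=np.where(m);print(u.min(),u.max(),v.min(),v.max())
c=p[70:190,230:360];cv2.imwrite('pics/l1.png',cv2.resize(c,None,fx=4.5,fy=4.5,interpolation=cv2.INTER_CUBIC)[:,:,::-1])
E
```

```text
[495.4 322.5]
[487.2 302.5]
[485.5 281. ]
now 2.9333 [496.1 318.3  70.4] [3.139e+00 2.000e-03 2.911e+00] 0.7515913828156772
262 321 0 158
```

View pics/l1.png

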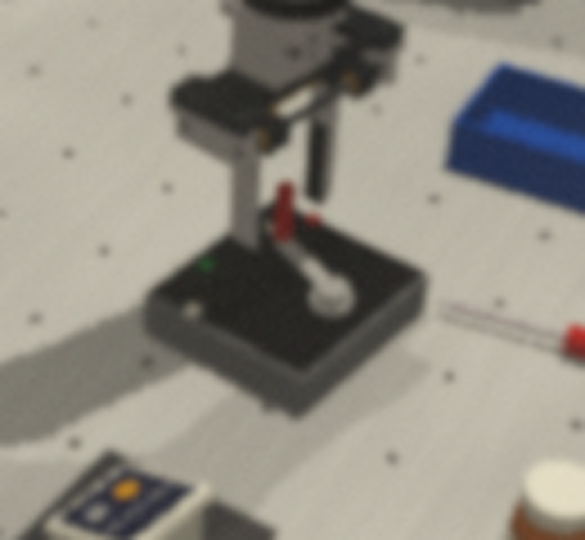

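The post stands between the open fingers, so I'll close on it.

play_rows(deltas=[{"gripper":1,"travel":[0,0,0],"rotation":[0,0,0]},{"gripper":1,"travel":[0,0,0],"rotation":[0,0,0]},{"gripper":1,"travel":[0,0,0],"rotation":[0,0,0]},{"gripper":1,"travel":[0,0,0],"rotation":[0,0,0]},{"gripper":1,"travel":[0,0,0],"rotation":[0,0,0]},{"gripper":1,"travel":[0,0,0],"rotation":[0,0,0]},{"gripper":1,"travel":[0,0,0],"rotation":[0,0,0]},{"gripper":1,"travel":[0,0,0],"rotation":[0,0,0]}])

```text
t: 3.65
tcp_pos: [494.6, 318.6, 68.5]
orientation: [3.14, -0.001, 2.912]
contact_force: [-1.1, 1.3, -0.8]
gripper_width: 0.144
grip_force: 25.1
```

play_rows(deltas=[{"gripper":1,"travel":[0.08,-0.3,0],"rotation":[0,0,0]},{"gripper":1,"travel":[0.12,-0.6,0],"rotation":[0,0,0]},{"gripper":1,"travel":[0.1,-0.95,0],"rotation":[0,0,0]},{"gripper":1,"travel":[0.02,-1.29,0],"rotation":[0,0,0]},{"gripper":1,"travel":[0.02,-1.29,0],"rotation":[0,0,0]},{"gripper":1,"travel":[0.02,-1.29,0],"rotation":[0,0,0]}])

```text
t: 4.15
tcp_pos: [483.1, 278.8, 68.5]
orientation: [-3.139, -0.003, 2.912]
contact_force: [-6.0, 1.0, 2.8]
gripper_width: 0.145
grip_force: 30.0
```

play_rows(deltas=[{"gripper":1,"travel":[0.0,0.06,0],"rotation":[0,0,0]},{"gripper":1,"travel":[0.0,0.06,0],"rotation":[0,0,0]},{"gripper":0.3,"travel":[0,0.06,0],"rotation":[0,0,0]},{"gripper":0,"travel":[0,0.06,0],"rotation":[0,0,0]},{"gripper":0,"travel":[0,0.06,0],"rotation":[0,0,0]},{"gripper":0,"travel":[0,0.06,0],"rotation":[0,0,0]},{"gripper":0,"travel":[0,0.06,0],"rotation":[0,0,0]},{"gripper":0,"travel":[0,0.06,-3.8],"rotation":[0,0,0]},{"gripper":0,"travel":[0,0.06,-3.8],"rotation":[0,0,0]},{"gripper":0,"travel":[0,0.06,-3.8],"rotation":[0,0,0]},{"gripper":0,"travel":[0,0.06,-3.8],"rotation":[0,0,0]}])

```text
t: 5.07
tcp_pos: [489.0, 284.8, 188.5]
orientation: [3.134, 0.007, 2.912]
contact_force: [0.3, 1.8, -0.7]
gripper_width: 0.5
grip_force: 0.0
```

```bash
python3 - <<'E'
from h import *
plan(([500,60,190],[np.pi,0,2.0]),([500,-300,190],[np.pi,0,1.57]))
p,d=cap('scene')
c=p[100:170,250:335];a=cv2.resize(c,None,fx=6,fy=6,interpolation=cv2.INTER_CUBIC)
cv2.imwrite('pics/l2.png',a[:,:,::-1])
E
```

```text
now 5.0667 [489.  284.8 188.5] [3.134 0.007 2.912] 0.4997359853457774
travel [-2.067 -7.213 -0.092] rot [0.103 0.031 8.705]
travel [ -4.803 -18.897  -0.165] rot [1.1200e-01 9.0000e-03 1.2811e+01]
```

View pics/l2.png

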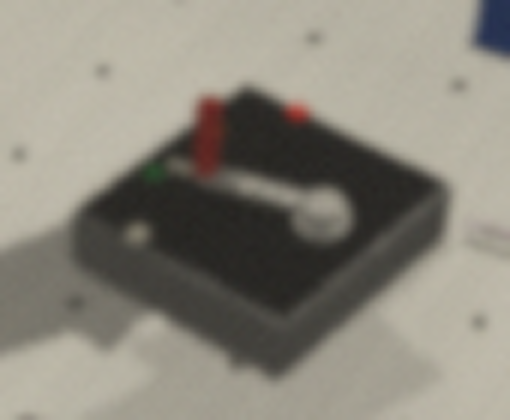

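```bash
python3 - <<'E'
from h import *
c=imaging.get_calibration('scene');K=np.array(c['camera_matrix']);R=np.array(c['R']);t=np.array(c['t'])
def at(u,v,z):
    r=cv2.undistortPoints(np.array([[[u,v]]],float),K,np.array([c['k1'],0,0,0.])).ravel();o=-R.T@t;w=R.T@np.r_[r,1];return (o+w*(z-o[2])/w[2]).round(1)
f=lambda x,y,z:at(250+x/6-.4,100+y/6-.4,z)
H=f(322,213,56);T=f(172,162,52);M=f(209,178,54)
G=f(155,173,43);W=f(138,234,43);Rd=f(296,114,43);print(H,T,M,G,W,Rd)
piv=np.array([555.3,286.3])
for pv in (H[:2],piv):
  for X in (T,M,G,W,Rd):
    e=X[:2]-pv;a=np.arctan2(-e[1],-e[0])+.974;print(round(a,3),np.hypot(*e).round(1))
z=np.load('top.npz')
E
```

```text
[558.6 279.   56. ] [463.9 281.9  52. ] [489.9 277.3  54. ] [455.  278.6  43. ] [473.4 226.7  43. ] [498.8 369.   43. ]
0.943 94.7
0.999 68.7
0.978 103.6
1.525 100.0
-0.01 108.1
1.022 91.5
1.111 66.0
1.051 100.6
1.603 101.3
0.003 100.2
```

```bash
python3 - <<'E'
from h import *
z=np.load('scene.npz');p,d=z['p'],z['d'];S=cloud('scene',d);T=np.load('P.npy');tp=np.load('top.npz')['p']
def near(C,x,y,r):return (np.hypot(C[...,0]-x,C[...,1]-y)<r)
for n,C,im in(('scene',S,p),('top',T,tp)):
    h=cv2.cvtColor(im,cv2.COLOR_RGB2HSV);red=((h[...,0]<9)|(h[...,0]>172))&(h[...,1]>110)
    m=near(C,500,-303,40)&(C[...,2]>62)&(C[...,2]<135)&red;Q=C[m]
    for a,b in((62,90),(90,115),(115,135)):
        q=Q[(Q[:,2]>a)&(Q[:,2]<b)]
        if len(q)>4:print(n,a,len(q),q.mean(0).round(1),cv2.minAreaRect(q[:,:2].astype(np.float32)))
    s=C[near(C,500,-303,60)&(C[...,2]>54)&(C[...,2]<64)];print('stand',cv2.minAreaRect(s[:,:2].astype(np.float32)),s[:,2].mean())
    # orange cell face: blue + pads inside holder
    m=near(C,530,-118,26)&(C[...,2]>25)&(C[...,2]<75);q=C[m];A=np.c_[q[:,:2],np.ones(len(q))];k=np.linalg.lstsq(A,q[:,2],rcond=None)[0]
    nn=np.r_[-k[:2],1];nn/=np.linalg.norm(nn);print('face n',nn.round(3),'z@528,-118',k@[528,-118,1])
    om=near(C,530,-118,70)&(h[...,0]>3)&(h[...,0]<16)&(h[...,1]>170)&(h[...,2]>110)&(C[...,2]>15)
    print('orange',cv2.minAreaRect(C[om][:,:2].astype(np.float32)),om.sum())
    g=near(C,525,-110,40)&(h[...,0]>17)&(h[...,0]<35)&(h[...,1]>100)&(h[...,2]>90)
    v,u=np.where(g);print('gold',C[g].mean(0).round(1),g.sum(),u.mean(),v.mean())
    sv=near(C,525,-118,32)&(h[...,1]<60)&(h[...,2]>100);print('silver',C[sv].mean(0).round(1),sv.sum())
a=cv2.resize(p[235:295,140:205],None,fx=6,fy=6,interpolation=cv2.INTER_CUBIC);b=cv2.resize(p[195:245,200:265],None,fx=6,fy=6,interpolation=cv2.INTER_CUBIC)
b=cv2.copyMakeBorder(b,0,60,0,0,cv2.BORDER_CONSTANT);cv2.imwrite('pics/p1.png',np.hstack([a,b])[:,:,::-1])
E
```

```text
scene 62 64 [ 506.1 -308.3   78.9] ((499.74749755859375, -301.0758056640625), (29.241348266601562, 25.116418838500977), 74.5894546508789)
scene 90 63 [ 507.4 -308.7  102.4] ((505.6628112792969, -309.381103515625), (23.868907928466797, 10.874181747436523), 46.22959899902344)
scene 115 93 [ 504.  -307.9  126.6] ((499.98388671875, -305.6461486816406), (19.542381286621094, 21.38699722290039), 77.604736328125)
stand ((498.99578857421875, -304.23748779296875), (73.36000061035156, 70.89891815185547), 2.4665842056274414) 60.80617201988732
face n [-0.33   0.015  0.944] z@528,-118 53.344005009841595
orange ((528.216064453125, -119.84146118164062), (80.58560180664062, 75.5687026977539), 86.42102813720703) 420
gold [ 515.3 -106.9   48.3] 11 224.63636363636363 211.0909090909091
silver [ 514.4 -134.7   49.2] 18
top 62 9 [ 505.1 -297.4   78.8] ((507.1582946777344, -300.2409362792969), (7.998936653137207, 25.894872665405273), 39.6242790222168)
top 90 7 [ 501.8 -295.2  100.8] ((500.76470947265625, -295.0545654296875), (2.0286149978637695, 15.938823699951172), 79.01675415039062)
top 115 35 [ 499.4 -302.6  126.7] ((499.9520263671875, -303.4105224609375), (21.18479347229004, 19.38534927368164), 81.48828887939453)
stand ((500.3701171875, -304.1385498046875), (69.41551971435547, 70.40573120117188), 3.541360855102539) 58.996619163863826
face n [-0.353  0.023  0.935] z@528,-118 49.78955678793352
orange ((527.488525390625, -118.59060668945312), (78.72593688964844, 75.22718811035156), 87.43181610107422) 154
gold [ 515.3 -106.3   45.2] 17 286.6470588235294 213.47058823529412
silver [ 522.3 -130.8   49.9] 14
```

View pics/p1.png

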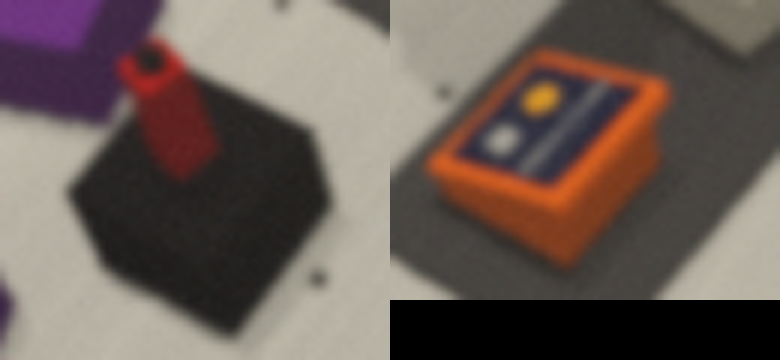

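The probe stands upright at about (500,-304) with its handle yawed about -0.17 rad. The lever checks out at about 1.03–1.05. The gold pad is at about (516,-106.5,46), and the face normal is about (-0.343,0.02,0.94). Next I'll move to the probe.

```bash
python3 -c "
from h import *
plan(([500,-304,160],[np.pi,0,1.396]),([500,-304,79],[np.pi,0,1.396]))"
```

```text
now 5.1167 [488.  283.3 185.7] [3.137 0.005 2.911] 0.4949226556075261
travel [ -4.856 -18.973   0.792] rot [7.3000e-02 5.0000e-03 1.4469e+01]
travel [ -4.843 -18.986   3.492] rot [7.3000e-02 5.0000e-03 1.4469e+01]
```

play_rows(deltas=[{"gripper":-1,"travel":[-4.85,-19,0.5],"rotation":[0,0,14.5]},{"gripper":-1,"travel":[-4.85,-19,0.5],"rotation":[0,0,14.5]},{"gripper":-1,"travel":[-4.85,-19,0.5],"rotation":[0,0,14.5]},{"gripper":-1,"travel":[-4.85,-19,0.5],"rotation":[0,0,14.5]},{"gripper":-1,"travel":[-4.85,-19,0.5],"rotation":[0,0,14.5]},{"gripper":-1,"travel":[-4.85,-19,0.5],"rotation":[0,0,14.5]},{"gripper":-1,"travel":[-4.85,-19,0.5],"rotation":[0,0,14.5]},{"gripper":-1,"travel":[-4.85,-19,0.5],"rotation":[0,0,14.5]},{"gripper":-1,"travel":[-4.85,-19,0.5],"rotation":[0,0,14.5]},{"gripper":-1,"travel":[-4.85,-19,0.5],"rotation":[0,0,14.5]},{"gripper":-1,"travel":[-4.85,-19,0.5],"rotation":[0,0,14.5]},{"gripper":-1,"travel":[-4.85,-19,0.5],"rotation":[0,0,14.5]}])

```text
t: 6.12
tcp_pos: [494.7, -220.1, 168.6]
orientation: [-3.139, 0.0, 1.405]
contact_force: [0.6, 0.1, 0.7]
gripper_width: 1.002
grip_force: 0.0
```

play_rows(deltas=[{"gripper":-1,"travel":[0,0,0],"rotation":[0,0,0]},{"gripper":-1,"travel":[0,0,0],"rotation":[0,0,0]}])

```text
t: 6.28
tcp_pos: [494.4, -220.9, 168.2]
orientation: [-3.139, 0.001, 1.406]
contact_force: [-0.2, 1.0, -0.3]
gripper_width: 0.999
grip_force: 0.0
```

```bash
python3 -c "
from h import *
plan(([500,-304,140],[np.pi,0,1.396]),([500,-304,79],[np.pi,0,1.396]))"
```

```text
now 6.2833 [ 494.4 -220.9  168.2] [-3.139e+00  1.000e-03  1.406e+00] 0.9992153768597768
travel [-2.703  0.639  0.942] rot [-0.024  0.011  0.1  ]
travel [-2.701  0.644  2.975] rot [-0.024  0.011  0.1  ]
```

play_rows(deltas=[{"gripper":-1,"travel":[-2.7,0.64,0.3],"rotation":[0,0,0.1]},{"gripper":-1,"travel":[-2.7,0.64,0.3],"rotation":[0,0,0.1]},{"gripper":-1,"travel":[-2.7,0.64,0.3],"rotation":[0,0,0.1]},{"gripper":-1,"travel":[-2.7,0.64,0.3],"rotation":[0,0,0.1]},{"gripper":-1,"travel":[-2.7,0.64,1.6],"rotation":[0,0,0.1]},{"gripper":-1,"travel":[-2.7,0.64,2.97],"rotation":[0,0,0.1]},{"gripper":-1,"travel":[-2.7,0.64,2.97],"rotation":[0,0,0.1]},{"gripper":-1,"travel":[-2.7,0.64,2.97],"rotation":[0,0,0.1]},{"gripper":-1,"travel":[-2.7,0.64,2.97],"rotation":[0,0,0.1]}])

```text
t: 7.03
tcp_pos: [503.5, -299.5, 82.1]
orientation: [3.14, -0.0, 1.404]
contact_force: [0.5, -0.1, 0.3]
gripper_width: 1.001
grip_force: 0.0
```

```bash
python3 - <<'E'
from h import *
plan()
p,d=cap('scene');cv2.imwrite('pics/g1.png',cv2.resize(p[190:310,110:240],None,fx=4.5,fy=4.5,interpolation=cv2.INTER_CUBIC)[:,:,::-1])
E
```

```text
now 7.0333 [ 503.5 -299.5   82.1] [ 3.14  -0.     1.404] 1.0008451920622248
```

View pics/g1.png

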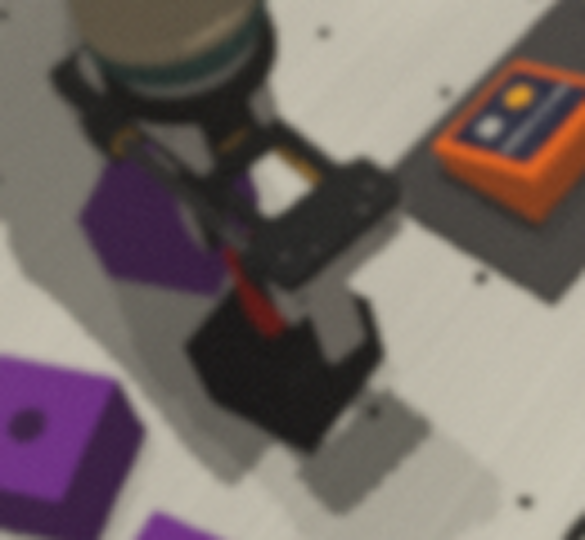

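The handle lies between the fingers. The arm is still about 5 mm off, so I'll correct that and settle before closing.

play_rows(deltas=[{"gripper":-1,"travel":[-0.1,-0.05,0.05],"rotation":[0,0,0]},{"gripper":-1,"travel":[-0.1,-0.05,0.05],"rotation":[0,0,0]},{"gripper":-1,"travel":[-0.1,-0.05,0.05],"rotation":[0,0,0]}])

```text
t: 7.33
tcp_pos: [500.7, -304.4, 80.6]
orientation: [3.139, 0.001, 1.401]
contact_force: [-0.8, 0.5, -0.2]
gripper_width: 0.998
grip_force: 0.0
```

```bash
python3 -c "
from h import *
plan(([500,-304,79],[np.pi,0,1.396]))"
```

```text
now 7.3333 [ 500.7 -304.4   80.6] [3.139e+00 1.000e-03 1.401e+00] 0.9983404001330453
travel [ 0.008 -0.025  0.053] rot [0.02  0.011 0.045]
```

Good. Now I'll close.

play_rows(deltas=[{"gripper":1,"travel":[0,0,0],"rotation":[0,0,0]},{"gripper":1,"travel":[0,0,0],"rotation":[0,0,0]},{"gripper":1,"travel":[0,0,0],"rotation":[0,0,0]},{"gripper":1,"travel":[0,0,0],"rotation":[0,0,0]},{"gripper":1,"travel":[0,0,0],"rotation":[0,0,0]},{"gripper":1,"travel":[0,0,0],"rotation":[0,0,0]},{"gripper":1,"travel":[0,0,0],"rotation":[0,0,0]},{"gripper":1,"travel":[0,0,0],"rotation":[0,0,0]},{"gripper":1,"travel":[0,0,0],"rotation":[0,0,0]},{"gripper":1,"travel":[0,0,0],"rotation":[0,0,0]},{"gripper":1,"travel":[0,0,0],"rotation":[0,0,0]},{"gripper":1,"travel":[0,0,0],"rotation":[0,0,0]}])

```text
t: 8.33
tcp_pos: [500.4, -303.6, 79.1]
orientation: [3.141, -0.0, 1.401]
contact_force: [0.1, 0.5, -0.2]
gripper_width: 0.211
grip_force: 30.0
```

play_rows(deltas=[{"gripper":1,"travel":[0,0,-0.7],"rotation":[0,0,0]},{"gripper":1,"travel":[0,0,-1.4],"rotation":[0,0,0]},{"gripper":1,"travel":[0,0,-2.1],"rotation":[0,0,0]},{"gripper":1,"travel":[0,0,-2.8],"rotation":[0,0,0]},{"gripper":1,"travel":[0,0,-3.5],"rotation":[0,0,0]},{"gripper":1,"travel":[0,0,-4],"rotation":[0,0,0]},{"gripper":1,"travel":[0,0,-4],"rotation":[0,0,0]},{"gripper":1,"travel":[0,0,-4],"rotation":[0,0,0]}])

```text
t: 9.0
tcp_pos: [500.3, -303.7, 199.3]
orientation: [3.141, 0.0, 1.401]
contact_force: [-0.4, 0.6, -1.7]
gripper_width: 0.21
grip_force: 30.0
```

```bash
cat >> h.py <<'E'
pad=np.array([516,-106.5,46.]);nz=np.array([-.343*np.cos(.06),.343*np.sin(.06),.9393])
def tool(yaw):  # tool z = -nz, x near given yaw
    zt=-nz;x=np.array([np.cos(yaw),np.sin(yaw),0]);x-=zt*(x@zt);x/=np.linalg.norm(x)
    return Ro.from_matrix(np.c_[x,np.cross(zt,x),zt]).as_euler('xyz')
E
python3 -c "
from h import *
o=tool(1.4)
plan((pad+nz*140,o),(pad+nz*90,o),(pad+nz*66,o))"
```

```text
now 9.0 [ 500.3 -303.7  199.3] [3.141 0.    1.401] 0.21046554733812872
travel [ 6.393 -2.186  0.723] rot [-3.315  0.361 -0.05 ]
travel [ 6.456 -1.619  2.289] rot [-3.315  0.361 -0.05 ]
travel [ 6.487 -1.347  3.041] rot [-3.315  0.361 -0.05 ]
```

play_rows(deltas=[{"gripper":1,"travel":[1,-0.35,0.1],"rotation":[-0.5,0.05,0]},{"gripper":1,"travel":[2,-0.7,0.2],"rotation":[-1,0.1,0]},{"gripper":1,"travel":[3,-1,0.3],"rotation":[-1.5,0.15,0]},{"gripper":1,"travel":[4,-1.4,0.4],"rotation":[-2,0.2,0]},{"gripper":1,"travel":[5,-1.7,0.5],"rotation":[-2.6,0.3,0]},{"gripper":1,"travel":[5.8,-2,0.6],"rotation":[-3.1,0.35,0]},{"gripper":1,"travel":[6.4,-2.19,0.72],"rotation":[-3.32,0.36,-0.05]},{"gripper":1,"travel":[6.4,-2.19,0.72],"rotation":[-3.32,0.36,-0.05]},{"gripper":1,"travel":[6.4,-2.19,0.72],"rotation":[-3.32,0.36,-0.05]},{"gripper":1,"travel":[6.4,-2.19,0.72],"rotation":[-3.32,0.36,-0.05]}])

```text
t: 9.83
tcp_pos: [465.7, -100.9, 175.9]
orientation: [2.797, -0.038, 1.416]
contact_force: [-0.2, 0.2, -2.4]
gripper_width: 0.214
grip_force: 30.0
```

```bash
python3 -c "
from h import *
o=tool(1.4)
plan((pad+nz*90,o),(pad+nz*76,o),(pad+nz*66,o))"
```

```text
now 9.8333 [ 465.7 -100.9  175.9] [ 2.797 -0.038  1.416] 0.2137322557921914
travel [-0.08   0.112  1.645] rot [-0.036 -0.033  0.022]
travel [-0.081  0.113  2.111] rot [-0.036 -0.033  0.022]
travel [-0.083  0.115  2.445] rot [-0.036 -0.033  0.022]
```

Next I'll come down to a 5 mm hover (standoff 76), settle, and look.

play_rows(deltas=[{"gripper":1,"travel":[-0.08,0.11,0.5],"rotation":[0,0,0]},{"gripper":1,"travel":[-0.08,0.11,1.1],"rotation":[0,0,0]},{"gripper":1,"travel":[-0.08,0.11,1.6],"rotation":[0,0,0]},{"gripper":1,"travel":[-0.08,0.11,2.0],"rotation":[0,0,0]},{"gripper":1,"travel":[-0.08,0.11,2.1],"rotation":[0,0,0]},{"gripper":1,"travel":[-0.08,0.11,2.1],"rotation":[0,0,0]},{"gripper":1,"travel":[-0.08,0.11,2.1],"rotation":[0,0,0]}])

```text
t: 10.42
tcp_pos: [490.8, -106.8, 118.1]
orientation: [2.797, -0.037, 1.413]
contact_force: [-0.4, 0.1, -0.6]
gripper_width: 0.213
grip_force: 30.0
```

```bash
python3 - <<'E'
from h import *
o=tool(1.4)
plan((pad+nz*66,o))
p,d=cap('scene');cv2.imwrite('pics/f1.png',cv2.resize(p[165:255,190:290],None,fx=6,fy=6,interpolation=cv2.INTER_CUBIC)[:,:,::-1])
s=ctrl.observe();R=Ro.from_euler('xyz',s['orientation']);c=imaging.get_calibration('scene')
for nm,X in(('tip',s['tcp_pos']+R.apply([0,0,71])),('barrel end',s['tcp_pos']+R.apply([0,0,57])),('collar',s['tcp_pos']+R.apply([0,0,16])),('pad',pad)):
    q=cv2.projectPoints(X.reshape(1,3),cv2.Rodrigues(np.array(c['R']))[0],np.array(c['t']),np.array(c['camera_matrix']),np.array([c['k1'],0,0,0.]))[0].ravel();print(nm,X.round(1),((q-[190,165]+.4)*6).round(0))
E
```

```text
now 10.4167 [ 490.8 -106.8  118.1] [ 2.797 -0.037  1.413] 0.2133475278107867
travel [ 0.056 -0.043  0.346] rot [-0.035 -0.016 -0.002]
tip [ 515.4 -108.4   52. ] [208. 276.]
barrel end [ 510.6 -108.1   65.1] [197. 252.]
collar [ 496.6 -107.3  103.7] [163. 181.]
pad [ 516.  -106.5   46. ] [212. 282.]
```

View pics/f1.png

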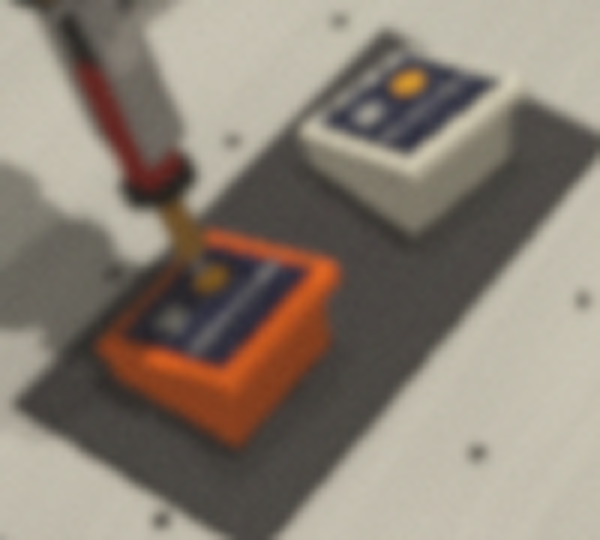

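The picture shows the tip at about (203,270), just short of and slightly left of the gold pad at (211,279), with the probe square to the face. I'll shift a little toward the pad and press in stages.

play_rows(deltas=[{"gripper":1,"travel":[0.08,0,0],"rotation":[0,0,0]},{"gripper":1,"travel":[0.08,0,0.1],"rotation":[0,0,0]},{"gripper":1,"travel":[0.08,0,0.18],"rotation":[0,0,0]},{"gripper":1,"travel":[0.08,0,0.24],"rotation":[0,0,0]},{"gripper":1,"travel":[0.08,0,0.24],"rotation":[0,0,0]},{"gripper":1,"travel":[0.08,0,0.24],"rotation":[0,0,0]}])

```text
t: 10.97
tcp_pos: [495.0, -105.2, 112.8]
orientation: [2.793, -0.036, 1.413]
contact_force: [-0.3, 0.1, -1.5]
gripper_width: 0.21
grip_force: 30.0
```

play_rows(deltas=[{"gripper":1,"travel":[0,0,0.05],"rotation":[0,0,0]},{"gripper":1,"travel":[0,0,0.1],"rotation":[0,0,0]},{"gripper":1,"travel":[0,0,0.1],"rotation":[0,0,0]},{"gripper":1,"travel":[0,0,0.1],"rotation":[0,0,0]}])

```text
t: 11.3
tcp_pos: [496.0, -105.2, 109.9]
orientation: [2.794, -0.036, 1.413]
contact_force: [-0.4, 0.4, 0.2]
gripper_width: 0.209
grip_force: 30.0
```

```bash
python3 - <<'E'
from h import *
plan((pad+nz*66,tool(1.4)))
F=[]
for i in range(8):
    p,d=cap('scene');s=ctrl.observe();F.append(s['contact_force'])
F=np.array(F);print(F.round(1).tolist(),F.mean(0))
cv2.imwrite('pics/f2.png',cv2.resize(p[190:235,200:260],None,fx=10,fy=10,interpolation=cv2.INTER_CUBIC)[:,:,::-1])
c=imaging.get_calibration('scene');R=Ro.from_euler('xyz',s['orientation'])
for nm,X in(('barrel end',s['tcp_pos']+R.apply([0,0,57])),('collar',s['tcp_pos']+R.apply([0,0,16])),('pad',pad)):
    q=cv2.projectPoints(X.reshape(1,3),cv2.Rodrigues(np.array(c['R']))[0],np.array(c['t']),np.array(c['camera_matrix']),np.array([c['k1'],0,0,0.]))[0].ravel();print(nm,X.round(1),((q-[200,190]+.4)*10).round(0))
print('standoff',(s['tcp_pos']-pad)@nz)
E
```

```text
now 11.3 [ 496.  -105.2  109.9] [ 2.794 -0.036  1.413] 0.20878181994078243
travel [-0.014 -0.103  0.029] rot [-0.003 -0.005  0.   ]
[[0.0, -0.3, 0.2], [-0.6, 1.4, 0.1], [-1.0, 0.7, 1.0], [-0.4, -0.2, 0.9], [1.1, -0.2, -0.4], [-0.9, 0.5, 1.3], [-0.9, 0.6, 0.0], [0.4, 0.2, 0.9]] [-0.28993636  0.34093591  0.50013181]
barrel end [ 515.5 -106.4   56.4] [249. 195.]
collar [ 501.5 -105.5   94.9] [194.  77.]
pad [ 516.  -106.5   46. ] [254. 220.]
standoff 66.93435146277814
```

View pics/f2.png

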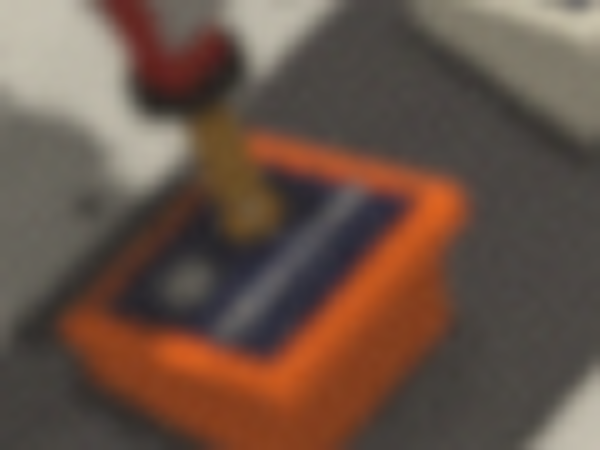

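Contact is about 1.7–2 N after allowing for the probe's weight. By arm kinematics the tip is about 4 mm pressed in, and the picture shows it on the gold pad at about (250,210). I'll add a slight final press, settle, and check.

play_rows(deltas=[{"gripper":1,"travel":[0,-0.02,0.03],"rotation":[0,0,0]},{"gripper":1,"travel":[0,-0.02,0.03],"rotation":[0,0,0]},{"gripper":1,"travel":[0,-0.02,0.03],"rotation":[0,0,0]},{"gripper":1,"travel":[0,-0.02,0.03],"rotation":[0,0,0]},{"gripper":1,"travel":[0,-0.02,0.03],"rotation":[0,0,0]},{"gripper":1,"travel":[0,-0.02,0.03],"rotation":[0,0,0]}])

```text
t: 12.2
tcp_pos: [495.8, -105.2, 108.9]
orientation: [2.793, -0.036, 1.413]
contact_force: [-0.5, 1.5, 0.7]
gripper_width: 0.214
grip_force: 30.0
```

```bash
python3 - <<'E'
from h import *
F=[]
for i in range(10):
    imaging.capture('top');s=ctrl.observe();F.append(s['contact_force'])
print(np.mean(F,0),(s['tcp_pos']-pad)@nz);plan((pad+nz*66,tool(1.4)))
f=np.mean(F,0)[2]+1.3
if .9<f<4: print('done',ctrl.job_done())
E
```

```text
[0.40472877 0.16425273 1.26504692] 66.00430570240508
now 12.7 [ 495.8 -105.2  108.9] [ 2.794 -0.036  1.413] 0.21242425791983374
travel [-0.012 -0.083  0.   ] rot [-0.003 -0.004 -0.   ]
the job is handed in; nothing more can be done
done None
```

I handed the job in at about 12.7 s, with no verdict returned: the lever was set at the green mark (about 1.05 rad by image and arm position) and released, and the gripper holds the probe square on the orange cell's gold pad, pressed in about 5 mm with roughly 2.5 N.

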